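# Check both springs of the tilting jig mount

### The job

Check the springs of the tilting jig mount with your fingertips. First press the round pad on its left corner down until the pointer of that corner lies level with the dark collar on its scale, without running clearly past it, keep it there for a full second, then let the corner spring all the way back up; after that do the same with the square pad on the right corner. Press one corner at a time, and do not pick up or shift anything.

Things in the scene. Friction and masses are not known exactly. Their poses are not given: they have to be found in the camera images.
- tilt_mount: the tilt mount, screwed to the table and not movable: dark steel base 160 (x) x 270 (y) x 10 mm, origin at the centre of its underside, x away from the robot, y to its left (yawed up to 20 degrees either way). At x = -50, y = +117 and -117 mm the pointers pass in front of two upright white scales, 34 mm wide, 4 mm thick, top 88 mm above the table
- pivot (a point): ball pivot under the rear corner of the tilting plate, 67 mm behind the mount's centre, 66 mm above the table. The plate is a 120 mm aluminium square, 8 mm thick, top at 70 mm, lying as a diamond over the base; its left and right corners stand on springs and carry a press pad and, 70 mm farther out from the pivot, a pointer tip
- jig: aluminium jig block with two holes, 100 mm long (front to back), 45 mm wide, 24 mm high, fixed on the middle of the plate between the pads; top 94 mm above the table; origin at the centre of its underside
- round_pad_top (a point): centre of the top of the round black press pad (26 mm across, 10 mm high) on the plate's left corner, 95 mm from the pivot; at rest 80 mm above the table
- square_pad_top (a point): centre of the top of the square black press pad (24 x 24 mm, 10 mm high) on the plate's right corner, 95 mm from the pivot; at rest 80 mm above the table
- round_pad: the round pad itself, origin at the centre of its underside
- square_pad: the square pad itself, origin at the centre of its underside
- left_pointer_tip (a point): tip of the thin black pointer (4 mm thick) of the left corner, 165 mm from the pivot; at rest 66 mm above the table. It sinks 1.74 mm for each mm that the round pad is pressed down.
- right_pointer_tip (a point): tip of the thin black pointer (4 mm thick) of the right corner, 165 mm from the pivot; at rest 66 mm above the table. It sinks 1.74 mm for each mm that the square pad is pressed down.
- left_mark: the mark of the left scale: a dark steel collar 40 mm wide and 10 mm high clipped across the scale, with a brass screw behind, at a height that differs from time to time (34 to 50 mm above the table). Its origin has the height of the collar's middle and lies in the pointer's plane, where the pointer passes; z up.
- right_mark: the mark of the right scale: like the left one, set at its own height (34 to 50 mm above the table); origin at the height of the collar's middle, in the pointer's plane; z up
- tilt_left (a joint): tilt of the plate by which the left corner sinks: 0 at rest (against a stop), grows as the round pad is pressed, 0.28 rad at most. Spring: the pad begins to sink at 3 to 4 N and takes 6 to 10 N at the mark; springs back when let go. Pressing within 20 mm of the pad's centre leaves the other corner at rest.
- tilt_right (a joint): the same for the right corner and the square pad
- fume_arm: fixed fume extraction arm to the right of the mount, to be kept clear of: its white hood spans x 0.53 to 0.64, y -0.36 to -0.10 m, from 50 to 200 mm above the table; behind and above it (x over 0.60, y -0.32 to -0.08) its jointed tubes rise to 0.56 m. Origin at x 0.79, y -0.19 on the table
- can: bystander: blue can capacitor, 45 mm across, 95 mm tall, standing behind the mount; origin at the centre of its underside
- flux_bottle: bystander: amber bottle with black cap, 41 mm across, 88 mm tall, standing to the right of the mount; origin at the centre of its underside
- lug_jar: bystander: white jar with blue lid, 55 mm across, 50 mm tall, standing to the left of the mount; origin at the centre of its underside
- tip_tin: bystander: small plain round tin, 36 mm across, 27 mm tall, behind the mount; origin at the centre of its underside
- tape: bystander: flat black roll of tape, 62 mm across, 18 mm tall, right of the mount; origin at the centre of its underside
- spool: bystander: reel of solder wire, 68 mm across, 66 mm tall, farther right on the table; origin at the centre of its underside
- driver: bystander: yellow-handled screwdriver, 148 mm long, lying farther right on the table; origin at the centre of its underside

How it is judged:
On the way, in this order (a step that is already met when the one before it is completed fails the run):
1. the fingers hold the round pad pressed so that the left pointer is within the 10 mm high collar, the right corner at rest (z of left_pointer_tip in the frame of left_mark between -0.005 and 0.005 m and contact force between the fingers and round_pad above 0.5 N and value of joint tilt_right below 0.03 rad), for 0.6 s.
2. the left corner has sprung back up (value of joint tilt_left below 0.02 rad), for 0.2 s.
3. the fingers hold the square pad pressed so that the right pointer is within the 10 mm high collar, the left corner at rest (z of right_pointer_tip in the frame of right_mark between -0.005 and 0.005 m and contact force between the fingers and square_pad above 0.5 N and value of joint tilt_left below 0.03 rad), for 0.6 s.
At the end, for the whole second after the job is handed in: Both corners are back at rest (tilt under 0.02 rad) and still, and every bystander is within 20 mm of where it stood (value of joint each of tilt_left, tilt_right below 0.02 rad and velocity of joint each of tilt_left, tilt_right below 0.05 rad/s and not (distance of any of can, flux_bottle, lug_jar, tip_tin, tape, spool, driver from where it was at the start of the episode above 0.02 m)); the robot touches nothing.
It fails at once if a pointer runs more than 11 mm below the middle of its mark (6 mm past the collar's lower edge) (z of left_pointer_tip in the frame of left_mark below -0.011 m or z of right_pointer_tip in the frame of right_mark below -0.011 m).
It fails at once if both corners are pressed down at once (both tilts over 0.05 rad) (value of joint each of tilt_left, tilt_right above 0.05 rad).
It fails at once if a bystander is shifted or lifted by more than 20 mm (distance of any of can, flux_bottle, lug_jar, tip_tin, tape, spool, driver from where it was at the start of the episode above 0.02 m).
It also fails if it takes over 48 s, if anything falls off the work surface, if the arm or the gripper's body presses on something with over 40 N, if the wrist force passes 120 N, or if a joint passes its speed limit or range.

### The arm

A 7-joint arm with a two-finger parallel gripper is mounted at the origin on a cart in front of the work surface, level with it; the furniture and walls round the work are solid. World frame = base frame: x ahead of the robot, y to its left, z up, the work surface at z = 0. Lengths are in m, angles in rad, forces in N, time in s.
With the tool pointing down it reaches from about 0.4 to 0.875 m from the base axis. Payload 19.3 kg.
Tool frame: the origin (TCP) lies at the very end of the fingers, on their centre line; the grasp point (between the pads) lies 19 mm behind it; z points along the fingers, y is the line along which they close (so a half turn about z gives the same grasp; the last joint's range is limited). The gripper opens to 85 mm and grips with 20 to 120 N. Pads are 22 mm wide; open, the fingers measure 114 mm over their backs; the gripper's body (76 mm by 85 mm) begins 54 mm behind the grasp point. The pads swing forward as they close: fully open they stand 13 mm farther back than shut.
Start: joints at [1.155, 0.521, -0.036, 1.599, 0.021, 1.021, -0.113], TCP at [0.212, -0.588, 0.231] pointing down, gripper open.
Joint ranges: [-2.91, 2.91], [-0.3, 2.13], [-1.5, 1.42], [0.17, 2.43], [-1.26, 4.41], [0.16, 1.93], [-2.52, 2.52]. Speed limits (rad/s): [1.89, 1.89, 2.39, 2.39, 3.01, 3.01, 3.01].

### API

Orientations are given as [roll, pitch, yaw] about the fixed x, y, z axes, in that order (R = Rz(yaw) Ry(pitch) Rx(roll)).
In Python, from workcell import bot gives the robot as it stands.
- The arm moves only by the tool servo_tool, never from a script. Its argument "plan" is a list of rows, each a list of 7 numbers: the finger opening in cm, from 0 to 8.54, then the shift along the tool's x, y, z in cm, then the turn, a rotation vector about the tool's x, y, z in degrees. In form: [[fingers, x, y, z, wx, wy, wz], ...]. A call has 1 to 10 rows; each row is the pose to reach, as a shift and turn from the pose commanded when the call began, along the tool's axes at that moment; what a row does not reach only later rows make up. A row lasts 1/10 s, in which the tool goes at most 50 mm and 8.59 degrees, less where a joint would pass 70% of its speed; a pose out of reach is approached as far as the arm can. A call with a gripper value outside its range is refused whole. The fingers move at their own pace and stop on an object; "force" is the grip in N (left out, the last holds). Time passes only in rows, so rows that repeat a pose let the fingers close. It gives the time, the measured TCP pose, the force, the opening and the grip force at its end, in the units of the state.
- bot.observe(): the state, without advancing time (a new reading comes with each control period).
- bot.grab_frame(name): name is "side" or "top" or "wrist"; returns a dict with "frame" (480x640x3 uint8, blue, green, red), "mtx" (3x3 intrinsics, pixels), "R" (3x3) and "t" (3): a world point X has camera coordinates R X + t; the wrist camera has in their place "T_tool_cam" (4x4, takes a point from camera to tool coordinates, whose origin is the TCP and whose axes are the flange's). Camera axes: x right, y down, z forward; pixel columns grow to the right and rows downward; lengths in m; the calibration is good to about 2 mm. A picture is of the moment at which its call begins: read the wrist's pose just before it. There is no depth.
- bot.job_done(): hands the job in; it is judged then, once.
The state is a dict: "clock": time; "qpos": joint angles; "qd": joint speeds; "joint_efforts": joint torques, N m; "position": TCP position; "tool_rot": TCP orientation; "force": force on the tool from outside, world axes, zero at the start; "moment": the same for the moment, N m; "grip_width": finger opening in m; "finger_force": force on a finger pad.
Only numpy, scipy, OpenCV 4.12 (cv2) and the standard library are available. Lean on these libraries where they do the work, as an engineer would, in place of code of your own. Each camera call takes 0.05 s, during which the arm holds its last target. There are 200 camera calls.

## Working session

There is one attempt and no reset: what is moved stays moved. The work goes in short steps, Python scripts to look and compute and a tool call to move; the robot and the scene stay as the last step left them, time stands still between calls to the robot, and variables do not carry over. Pictures are saved under pics/ and viewed, at most 10 in all, crops included, and the job is handed in when it is done.

Besides the shell and the picture viewer there is one more tool, called in YAML: its name, and indented under it one key for each argument. servo_tool: Moves the arm, as the interface text tells. Its arguments: {"type":"object","properties":{"plan":{"type":"array","items":{"type":"array","items":{"type":"number"}}},"force":{"type":"number"}},"required":["plan"]}

```bash
mkdir -p pics
cat > h.py <<'E'
import numpy as np, cv2
from workcell import bot
def snap(n,f):
    s=bot.observe(); g=bot.grab_frame(n); cv2.imwrite('pics/%s.png'%f,g['frame']); np.savez('pics/%s.npz'%f,**{k:v for k,v in g.items()},pos=s['position'],rot=s['tool_rot']); return g
E
python3 - <<'E'
from h import *
a=snap('side','s0');b=snap('top','t0')
for g in(a,b): print(-g['R'].T@g['t'],g['R'][2])
s=bot.observe();print({k:np.round(v,4) for k,v in s.items()})
E
```

```text
[0.54250087 1.0465447  0.97849923] [ 0.01777811 -0.76320941 -0.6459066 ]
[0.37526209 0.00808061 1.19360587] [ 0.18337646  0.00945282 -0.98299731]
{'clock': np.float64(0.1), 'qpos': array([ 1.1547,  0.5219, -0.0363,  1.5999,  0.0212,  1.0211, -0.1127]), 'qd': array([ 0.0006, -0.0007,  0.001 ,  0.0004, -0.0011,  0.0006, -0.0002]), 'joint_efforts': array([ 7.00000e-03, -9.28481e+01,  1.98540e+00, -3.70534e+01,
        1.82000e-02,  5.30000e-03, -1.00000e-04]), 'position': array([ 0.2117, -0.5877,  0.2308]), 'tool_rot': array([-3.1406e+00,  1.0000e-04,  3.4590e-01]), 'force': array([ 0.088 , -0.764 ,  1.1114]), 'moment': array([-0.0169, -0.0676,  0.0252]), 'finger_force': np.float64(0.0), 'grip_width': np.float64(0.0856)}
```

View pics/s0.png

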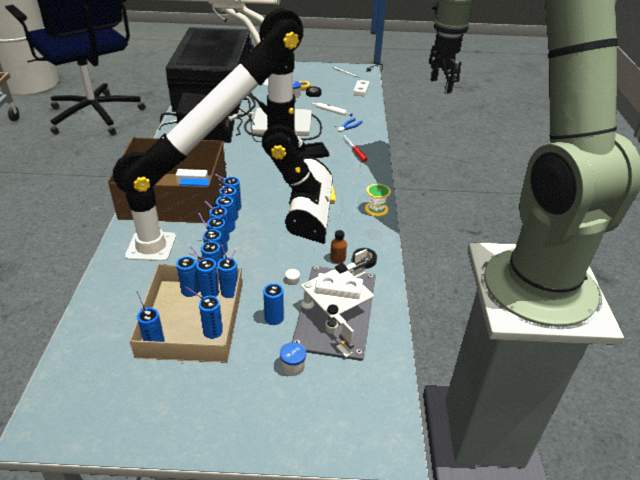

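View pics/t0.png

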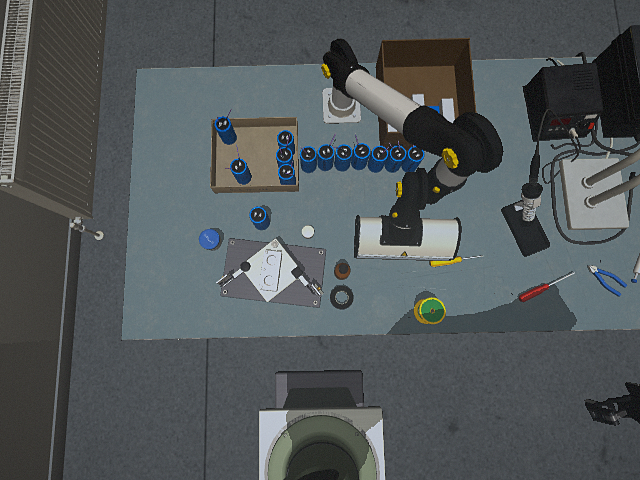

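The side view shows the mount at about (335,310); the top view shows it at about (272,272), with the round pad near (245,267) and the square pad near (293,272). Next I'll enlarge both.

Run:
```python
import cv2,numpy as np
t=cv2.imread('pics/t0.png')[225:315,205:345];s=cv2.imread('pics/s0.png')[255:365,285:385]
t=cv2.resize(t,None,fx=3.2,fy=3.2,interpolation=cv2.INTER_CUBIC);s=cv2.resize(s,None,fx=3.2,fy=3.2,interpolation=cv2.INTER_CUBIC)
o=np.zeros((360,800,3),np.uint8);o[:t.shape[0],:t.shape[1]]=t;o[:s.shape[0],460:460+s.shape[1]]=s
cv2.imwrite('pics/c0.png',o)
```

```text
(no output)
```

View pics/c0.png

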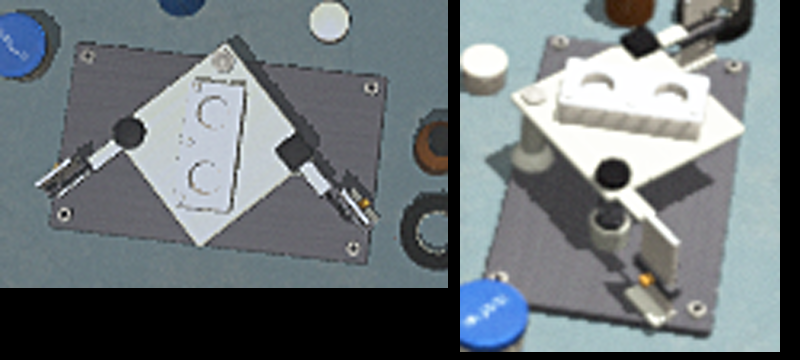

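The crop shows the round pad at (130,133), the square pad at (294,151), the pivot corner at about (222,45), and the base corners at (80,42), (387,77), (366,265) and (50,229).

```bash
cat >> h.py <<'E'
def ray(d,uv):
    K=d['mtx'];v=np.linalg.inv(K)@np.array([uv[0],uv[1],1.])
    return -d['R'].T@d['t'], d['R'].T@v
def plane(d,uv,z):
    c,v=ray(d,uv); return c+v*(z-c[2])/v[2]
E
python3 - <<'E'
from h import *
t=np.load('pics/t0.npz');s=np.load('pics/s0.npz')
T=lambda u,v:(205+u/3.2,225+v/3.2)
S=lambda u,v:(285+(u-460)/3.2,255+v/3.2)
B=[plane(t,T(*p),.01) for p in[(80,42),(387,77),(366,265),(50,229)]]
c=np.mean(B,0);print('base',np.round(B,4).tolist(),c)
e=B[0]+B[3]-B[1]-B[2];yaw=np.arctan2(-e[0],e[1]);print(yaw,np.linalg.norm(e)/2)
R=np.array([[np.cos(yaw),-np.sin(yaw)],[np.sin(yaw),np.cos(yaw)]])
print('roundT',plane(t,T(130,133),.08),'sqT',plane(t,T(294,151),.08))
print('roundS',plane(s,S(613,174),.08),'sqS',plane(s,S(641,41),.08))
for n,p in dict(piv=(67,0),rp=(67-95*.7071,95*.7071),sp=(67-95*.7071,-95*.7071),lt=(67-165*.7071,165*.7071),rt=(67-165*.7071,-165*.7071)).items(): print(n,c[:2]+R@np.array(p)/1000)
g=bot.grab_frame('wrist');print(g['T_tool_cam'],g['mtx'])
E
```

```text
base [[0.6022, 0.2384, 0.01], [0.5653, -0.0248, 0.01], [0.4071, -0.0028, 0.01], [0.4429, 0.2619, 0.01]] [0.5043576  0.11818808 0.01      ]
-0.1367068662018008 0.26641438320769956
roundT [0.51368014 0.18387466 0.08      ] sqT [0.49618615 0.05289983 0.08      ]
roundS [0.5164202  0.19100641 0.08      ] sqS [0.49798465 0.05670769 0.08      ]
piv [0.5707325  0.10905722]
rp [0.51333937 0.18475963]
sp [0.49503009 0.05166409]
lt [0.47104969 0.24054036]
rt [0.43924937 0.00937441]
[[ 9.15843683e-04 -9.55542176e-01 -2.94853032e-01  7.55019602e-02]
 [ 9.99999549e-01  9.48741104e-04  3.14771424e-05 -6.84899534e-04]
 [ 2.49661455e-04 -2.94852928e-01  9.55542615e-01 -1.42969331e-01]
 [ 0.00000000e+00  0.00000000e+00  0.00000000e+00  1.00000000e+00]] [[347.81698477   0.         316.49254273]
 [  0.         347.81698477 247.00318496]
 [  0.           0.           1.        ]]
```

```bash
cat >> h.py <<'E'
from scipy.spatial.transform import Rotation as Ro
def to(pos,rpy,verbose=1):
    s=bot.observe();R=Ro.from_euler('xyz',s['tool_rot']);
    d=R.inv().apply(np.array(pos)-s['position'])*100;w=(R.inv()*Ro.from_euler('xyz',rpy)).as_rotvec(degrees=True)
    print('t',round(float(s['clock']),2),'row',np.round(np.r_[d,w],2).tolist())
E
python3 -c "
from h import *
to([.45,-.2,.3],[np.pi,0,1.7])"
```

```text
t 0.15 row [35.56, -28.41, -6.89, -0.05, -0.03, -77.59]
```

servo_tool:
  plan:
    - [0,6,-2,-4,0,0,-8]
    - [0,10,-6,-6.9,0,0,-16]
    - [0,15,-10,-6.9,0,0,-24]
    - [0,20,-14,-6.9,0,0,-32]
    - [0,24,-18,-6.9,0,0,-40]
    - [0,28,-22,-6.9,0,0,-48]
    - [0,32,-25,-6.9,0,0,-56]
    - [0,35.6,-28.4,-6.9,0,0,-64]
    - [0,35.6,-28.4,-6.9,0,0,-72]
    - [0,35.6,-28.4,-6.9,0,0,-77.6]

```text
clock: 1.15
position: [0.4521, -0.1961, 0.3006]
tool_rot: [3.141, -0.001, 1.71]
force: [0.0, -0.8, -0.5]
grip_width: -0.0002
finger_force: 0.0
```

```bash
python3 -c "
from h import *
s=bot.observe();print(s['position'],s['tool_rot'],s['qpos'])
to([.42,.13,.24],[np.pi,0,3.0]); to([.42,.13,.22],(Ro.from_euler('y',-20,degrees=True)*Ro.from_euler('xyz',[np.pi,0,3.0])).as_euler('xyz'))"
```

```text
[ 0.4520561  -0.19613506  0.30055427] [ 3.14067861e+00 -6.08412838e-04  1.70989863e+00] [ 0.69971814  0.26550238 -0.50097012  1.83182482  0.14243079  1.07922898
  0.28522801]
t 1.15 row [32.74, 1.34, 6.08, 0.07, 0.0, -73.92]
t 1.15 row [32.74, 1.34, 8.08, -15.12, -15.14, -73.13]
```

servo_tool:
  plan:
    - [0,5,0,0,0,0,-8.5]
    - [0,10,1,0,0,0,-17]
    - [0,15,2,0,0,0,-25.5]
    - [0,20,3,1,0,0,-34]
    - [0,25,4,2,0,0,-42]
    - [0,30,5,3,-3,-3,-50]
    - [0,32.7,5,6,-6,-6,-58]
    - [0,32.7,5.3,10,-10,-10,-66]
    - [0,32.7,5.3,14,-15,-15,-73]
    - [0,32.7,5.3,16,-15,-15,-73]

```text
clock: 2.15
position: [0.4624, 0.1292, 0.1474]
tool_rot: [3.094, 0.332, 2.959]
force: [1.5, 0.8, 0.1]
grip_width: 0.0002
finger_force: 0.0
```

```bash
python3 -c "
from h import *
s=bot.observe();print(s['position'],s['tool_rot'],s['qpos'])
snap('wrist','w1')"
```

```text
[0.46238417 0.12916756 0.1473833 ] [3.09381226 0.3320877  2.95921262] [-0.00864904  0.36671328 -0.60880573  2.28267337  1.01324603  0.46618298
 -0.06317793]
```

View pics/w1.png

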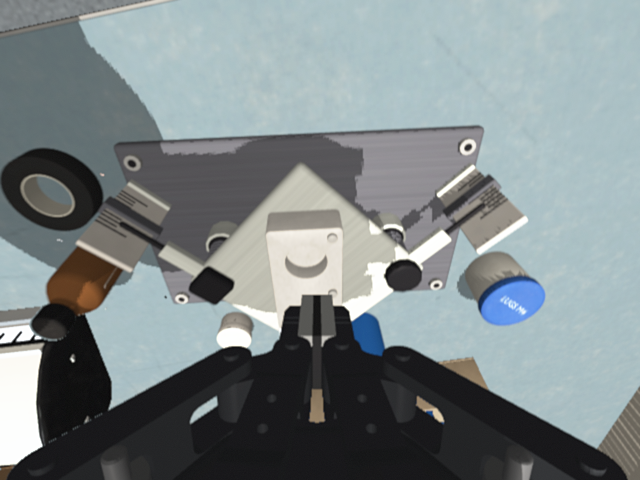

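The wrist view shows both scales: right at about (125,225), left at about (482,205). The square pad is at (212,284) and the round pad at (404,274). Next I'll enlarge the scales.

Run:
```python
import cv2,numpy as np
t=cv2.imread('pics/w1.png')
a=t[165:285,65:195];b=t[150:270,425:545]
f=lambda i:cv2.resize(i,(400,int(400*i.shape[0]/i.shape[1])),interpolation=cv2.INTER_CUBIC)
a,b=f(a),f(b);o=np.zeros((400,800,3),np.uint8);o[:a.shape[0],:400]=a;o[:b.shape[0],400:]=b
cv2.imwrite('pics/c1.png',cv2.convertScaleAbs(o,alpha=1.3,beta=20))
```

```text
(no output)
```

View pics/c1.png

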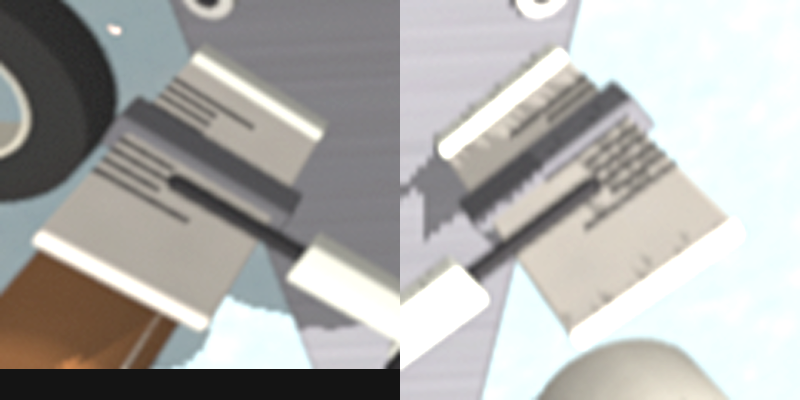

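The crop shows each collar as a dark band between the scale's foot (image top) and the pointer. The pointer tips are at about (172,181) in the right-scale crop and (598,183) in the left-scale crop. Next I'll sample brightness along the vertical line through each tip.

Run:
```python
from h import *
d=np.load('pics/w1.npz');g=cv2.cvtColor(d['frame'],cv2.COLOR_BGR2GRAY).astype(np.float32)
Tw=np.eye(4);Tw[:3,:3]=Ro.from_euler('xyz',d['rot']).as_matrix();Tw[:3,3]=d['pos']
C=Tw@d['T_tool_cam'];W={'R':C[:3,:3].T,'t':-C[:3,:3].T@C[:3,3],'mtx':d['mtx']}
print('cam',C[:3,3])
def pj(X): x=W['mtx']@(W['R']@X+W['t']);return x[:2]/x[2]
A=lambda u,v:(65+u/3.077,165+v/3.077);B=lambda u,v:(425+(u-400)/3.333,150+v/3.333)
print('pads',plane(W,(404,274),.08),plane(W,(212,284),.08))
tips={'L':plane(W,B(598,183),.066),'R':plane(W,A(172,181),.066)}
tops={'L':[plane(W,B(*p),.088) for p in[(570,325),(728,218)]],'R':[plane(W,A(*p),.088) for p in[(38,232),(210,318)]]}
yaw=-.137
for k in 'LR':
    sg=1 if k=='L' else -1
    c,s=np.cos(yaw),np.sin(yaw);R=np.array([[c,-s],[s,c]])
    rad=R@np.array([-1,sg])*.7071; nb=R@np.array([1,sg])*.7071  # behind
    t=tips[k];e=tops[k];print(k,'tip',t,'top edge behind tip plane by',[(p[:2]-t[:2])@nb for p in e],'along',[(p[:2]-t[:2])@rad for p in e])
    for off in(0,.004):
        out=[]
        for z in np.arange(.012,.074,.002):
            v=[]
            for r in(-.008,-.004,.003,.006):
                X=np.r_[t[:2]+off*nb+r*rad,z];p=pj(X);v.append(cv2.getRectSubPix(g,(1,1),tuple(map(float,p)))[0,0])
            out.append((round(z*1000),[int(x) for x in v]))
        print('off',off,*out)
```

```text
cam [0.34556914 0.14452705 0.25788286]
pads [0.50966951 0.18586151 0.08      ] [0.49188015 0.05658595 0.08      ]
L tip [0.47381332 0.24173324 0.066     ] top edge behind tip plane by [np.float64(0.004841965743425855), np.float64(0.005370398487363061)] along [np.float64(-0.01963925442461288), np.float64(0.011951237862968376)]
off 0 (12, [144, 140, 144, 143]) (14, [144, 140, 143, 146]) (16, [135, 134, 136, 136]) (18, [125, 119, 124, 119]) (20, [150, 146, 147, 149]) (22, [242, 240, 244, 242]) (24, [254, 255, 255, 255]) (26, [246, 249, 245, 245]) (28, [170, 165, 171, 159]) (30, [147, 130, 139, 127]) (32, [146, 127, 132, 120]) (34, [134, 106, 109, 99]) (36, [117, 81, 83, 82]) (38, [116, 111, 89, 88]) (40, [115, 114, 84, 83]) (42, [90, 91, 88, 88]) (44, [48, 59, 60, 60]) (46, [45, 58, 58, 57]) (48, [46, 58, 59, 56]) (50, [63, 82, 84, 84]) (52, [124, 127, 128, 129]) (54, [143, 111, 114, 109]) (56, [145, 129, 128, 100]) (58, [148, 152, 104, 85]) (60, [146, 148, 115, 114]) (62, [98, 98, 92, 90]) (64, [43, 45, 100, 96]) (66, [61, 61, 80, 79]) (68, [110, 96, 109, 106]) (70, [148, 126, 90, 83])
[... 1903 characters left out ...]
) (18, [181, 182, 180, 182]) (20, [180, 180, 181, 182]) (22, [137, 138, 135, 138]) (24, [118, 118, 118, 119]) (26, [120, 119, 120, 121]) (28, [120, 115, 116, 116]) (30, [121, 80, 81, 83]) (32, [120, 103, 95, 97]) (34, [119, 119, 79, 81]) (36, [119, 119, 98, 97]) (38, [118, 119, 80, 79]) (40, [118, 118, 100, 99]) (42, [90, 93, 68, 71]) (44, [48, 51, 44, 44]) (46, [46, 46, 48, 47]) (48, [47, 47, 47, 47]) (50, [54, 53, 53, 53]) (52, [77, 77, 77, 77]) (54, [90, 91, 91, 92]) (56, [110, 114, 108, 107]) (58, [74, 74, 77, 76]) (60, [28, 24, 104, 104]) (62, [37, 35, 73, 75]) (64, [84, 82, 102, 106]) (66, [117, 118, 75, 77]) (68, [117, 106, 107, 103]) (70, [116, 74, 78, 72]) (72, [116, 115, 115, 115])
```

```bash
python3 -c "
from h import *
r=bot.observe()['tool_rot']
R=Ro.from_euler('xyz',r).as_matrix();print(np.round(R,3), 'down 1cm:',R.T@[0,0,-1])
to([.521,.186,.14],r);to([.521,.186,.096],r)"
```

```text
[[-0.93   0.158  0.331]
 [ 0.163  0.987 -0.013]
 [-0.328  0.042 -0.944]] down 1cm: [ 0.32812737 -0.0422306   0.94368904]
t 2.2 row [-4.44, 6.58, 2.36, 0.0, 0.0, 0.0]
t 2.2 row [-3.0, 6.39, 6.51, 0.0, 0.0, 0.0]
```

servo_tool:
  plan:
    - [0,-2,3,1,0,0,0]
    - [0,-4.4,6.6,2.4,0,0,0]
    - [0,-4,6.5,4,0,0,0]
    - [0,-3,6.4,6.5,0,0,0]
    - [0,-3,6.4,6.5,0,0,0]
    - [0,-3,6.4,6.5,0,0,0]

```text
clock: 2.8
position: [0.5239, 0.1858, 0.1008]
tool_rot: [3.094, 0.332, 2.954]
force: [-0.1, 0.2, 0.1]
grip_width: 0.0002
finger_force: 0.0
```

```bash
python3 -c "
from h import *
s=bot.observe();print(s['position'],s['tool_rot'],s['force']);snap('wrist','w2')"
```

```text
[0.5239427  0.18577368 0.10081585] [3.0944695  0.3316262  2.95403075] [-0.14740944  0.1768358   0.10371967]
```

View pics/w2.png

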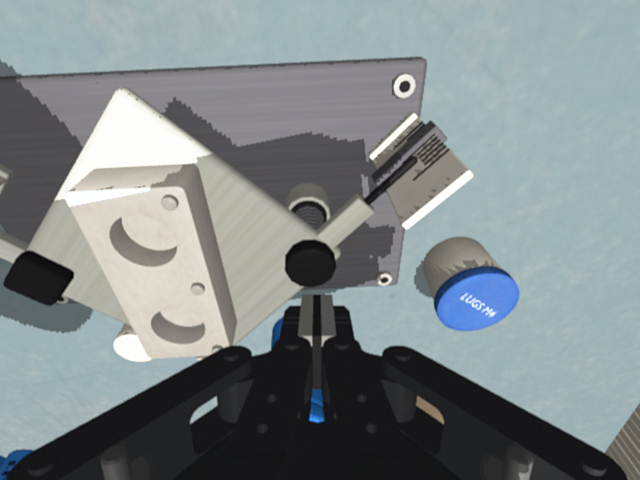

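The view shows the round pad at (310,263), just in front of the fingertips' leading edge at (317,296). The left scale with its collar is at about (420,165).

```bash
cat >> h.py <<'E'
def wcam(f):
    d=np.load('pics/%s.npz'%f);Tw=np.eye(4);Tw[:3,:3]=Ro.from_euler('xyz',d['rot']).as_matrix();Tw[:3,3]=d['pos']
    C=Tw@d['T_tool_cam'];return {'R':C[:3,:3].T,'t':-C[:3,:3].T@C[:3,3],'mtx':d['mtx'],'frame':d['frame']}
def pj(W,X): x=W['mtx']@(W['R']@np.array(X)+W['t']);return x[:2]/x[2]
E
python3 -c "
from h import *
W=wcam('w2');s=bot.observe();print(plane(W,(310,263),.08));p=s['position'];R=Ro.from_euler('xyz',s['tool_rot'])
for a in(-.011,0,.011): print(a,p+R.apply([a,0,0]),pj(W,p+R.apply([a,0,0])))
print(p,s['force'],bot.observe()['clock'])
to([p[0],.188,.088],s['tool_rot'])"
```

```text
[0.51174545 0.18652023 0.08      ]
-0.011 [0.53454076 0.18389794 0.10498509] [314.93363729 335.01913487]
0 [0.52432733 0.18584136 0.10139217] [314.93077376 313.73740599]
0.011 [0.51411391 0.18778478 0.09779925] [314.9277912  291.57107586]
[0.52432733 0.18584136 0.10139217] [-0.37381332 -0.03015004 -0.18801073] 2.85
t 2.85 row [0.48, 0.15, 1.26, 0.0, 0.0, 0.0]
```

servo_tool:
  plan:
    - [0,0.2,-0.02,0.5,0,0,0]
    - [0,0.36,-0.04,1.0,0,0,0]
    - [0,0.5,-0.06,1.5,0,0,0]
    - [0,0.6,-0.07,1.75,0,0,0]
    - [0,0.66,-0.08,1.9,0,0,0]
    - [0,0.72,-0.09,2.08,0,0,0]
    - [0,0.72,-0.09,2.08,0,0,0]
    - [0,0.72,-0.09,2.08,0,0,0]

```text
clock: 3.65
position: [0.5241, 0.186, 0.0784]
tool_rot: [3.094, 0.333, 2.955]
force: [-0.7, 0.8, 4.4]
grip_width: -0.0003
finger_force: 2.2
```

```bash
python3 -c "
from h import *
s=bot.observe();p=s['position'];R=Ro.from_euler('xyz',s['tool_rot']);print(p,p+R.apply([.011,0,0]),s['force'])"
```

```text
[0.52406061 0.18599219 0.07838251] [0.51384524 0.18792601 0.07478996] [-0.73204564  0.81558001  4.36153233]
```

servo_tool:
  plan:
    - [0,0.06,-0.01,0.16,0,0,0]
    - [0,0.11,-0.01,0.32,0,0,0]
    - [0,0.16,-0.02,0.47,0,0,0]
    - [0,0.16,-0.02,0.47,0,0,0]
    - [0,0.16,-0.02,0.47,0,0,0]

```text
clock: 4.15
position: [0.524, 0.1863, 0.0735]
tool_rot: [3.093, 0.333, 2.955]
force: [-1.9, 1.6, 6.4]
grip_width: 0.0002
finger_force: 3.1
```

```bash
python3 -c "
from h import *
s=bot.observe();p=s['position'];R=Ro.from_euler('xyz',s['tool_rot']);print(p,p+R.apply([.011,0,0]),s['force'])
g=snap('wrist','w3');i=g['frame'][100:240,350:490];i=cv2.resize(i,(560,560),interpolation=cv2.INTER_CUBIC);cv2.imwrite('pics/c3.png',cv2.convertScaleAbs(i,alpha=1.5,beta=20))"
```

```text
[0.52401338 0.18633366 0.07347361] [0.51379739 0.18826619 0.0698821 ] [-1.86971784  1.61406828  6.43413286]
```

View pics/c3.png

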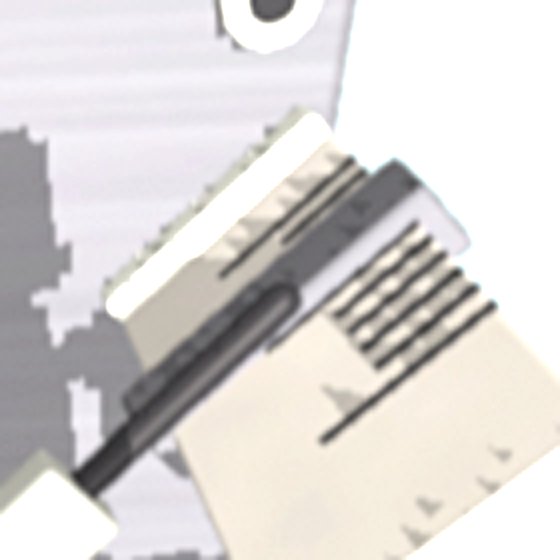

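The crop shows the pointer tip at about (285,297), just over the upper part of the collar's dark front face.

Run:
```python
from h import *
yaw=-.137;c,s=np.cos(yaw),np.sin(yaw);R=np.array([[c,-s],[s,c]])
rad=R@np.array([-1,1])*.7071; nb=R@np.array([1,1])*.7071
t=np.array([.4738,.2417])
print('tip@48 / from pix',pj(wcam('w3'),[*t,.048]),'rest w2',pj(wcam('w2'),[*t,.066]))
W=wcam('w3')
for z in(.044,.046,.048,.050,.052): print(z,plane(W,(421.2,174.2),z)[:2]-t)
for f in('w1','w2','w3'):
  W=wcam(f);g=cv2.cvtColor(W['frame'],cv2.COLOR_BGR2GRAY).astype(np.float32)
  C=-W['R'].T@W['t'];print(f,'cam horiz front dist',-(C[:2]-t)@nb,'z',C[2])
  for off in(0,.0025):
    zs=np.arange(.03,.062,.001);o=[np.mean([cv2.getRectSubPix(g,(1,1),tuple(map(float,pj(W,[*(t+off*nb+r*rad),z]))))[0,0] for r in(.006,.008,.010)]) for z in zs]
    print(off,*[f'{round(z*1000)}:{int(v)}' for z,v in zip(zs,o)])
```

```text
tip@48 / from pix [421.08308371 166.13256252] rest w2 [416.22406201 157.51777807]
0.044 [0.00579665 0.00124469]
0.046 [0.00476168 0.00066151]
0.048 [3.72670809e-03 7.83386897e-05]
0.05 [ 0.00269174 -0.00050484]
0.052 [ 0.00165677 -0.00108801]
w1 cam horiz front dist 0.16088890521227436 z 0.2578828568329076
0 30:139 31:137 32:132 33:123 34:105 35:84 36:84 37:92 38:89 39:80 40:82 41:91 42:88 43:71 44:60 45:57 46:56 47:56 48:57 49:64 50:84 51:112 52:129 53:127 54:111 55:103 56:109 57:107 58:88 59:90 60:102 61:98
0.0025 30:116 31:96 32:82 33:88 34:92 35:85 36:79 37:86 38:93 39:83 40:67 41:58 42:56 43:56 44:56 45:58 46:66 47:90 48:116 49:132 50:125 51:109 52:102 53:109 54:104 55:86 56:91 57:102 58:97 59:85 60:95 61:106
w2 cam horiz front dist 0.07710942125187809 z 0.21137375402182296
0 30:254 31:254 32:254 33:249 34:216 35:157 36:131 37:124 38:125 39:123 40:114 41:87 42:59 43:72 44:86 45:72 46:46 47:43 48:51 49:53 50:53 51:53 52:54 53:54 54:64 55:92 56:118 57:132 58:136 59:123 60:89 61:82
0.0025 30:135 31:126 32:125 33:125 34:119 35:103 36:72 37:61 38:82 39:84 40:61 41:41 42:46 43:52 44:53 45:53 46:53 47:53 48:54 49:66 50:94 51:119 52:132 53:136 54:125 55:93 56:79 57:105 58:100 59:65 60:72 61:102
w3 cam horiz front dist 0.07697141770114346 z 0.1839087972654243
0 30:255 31:249 32:198 33:148 34:140 35:134 36:128 37:126 38:118 39:88 40:58 41:89 42:106 43:70 44:59 45:79 46:67 47:56 48:57 49:56 50:57 51:58 52:57 53:76 54:113 55:135 56:142 57:135 58:85 59:92 60:128 61:92
0.0025 30:136 31:130 32:126 33:121 34:99 35:62 36:75 37:106 38:89 39:56 40:73 41:76 42:60 43:56 44:56 45:56 46:58 47:57 48:59 49:84 50:119 51:137 52:142 53:130 54:82 55:95 56:128 57:92 58:51 59:98 60:118 61:74
```

servo_tool:
  plan:
    - [0,0.05,-0.01,0.12,0,0,0]
    - [0,0.09,-0.01,0.24,0,0,0]
    - [0,0.12,-0.02,0.35,0,0,0]
    - [0,0.12,-0.02,0.35,0,0,0]
    - [0,0.12,-0.02,0.35,0,0,0]
    - [0,0.12,-0.02,0.35,0,0,0]
    - [0,0.12,-0.02,0.35,0,0,0]
    - [0,0.12,-0.02,0.35,0,0,0]

```text
clock: 5.0
position: [0.524, 0.1864, 0.0698]
tool_rot: [3.093, 0.333, 2.955]
force: [-2.7, 1.8, 7.2]
grip_width: 0.0001
finger_force: 3.7
```

```bash
python3 -c "
from h import *
s=bot.observe();p=s['position'];R=Ro.from_euler('xyz',s['tool_rot']);print(p,p+R.apply([.011,0,0]),s['force'])
g=snap('wrist','w4');f=lambda i,x,y:cv2.convertScaleAbs(cv2.resize(i[y:y+100,x:x+100],(400,400),interpolation=cv2.INTER_CUBIC),alpha=1.5,beta=20)
cv2.imwrite('pics/c4.png',np.hstack([f(np.load('pics/w2.npz')['frame'],360,100),f(g['frame'],370,110)]))"
```

```text
[0.52398483 0.18642885 0.06984748] [0.51376876 0.18836062 0.06625581] [-2.72348838  1.83919181  7.20197563]
```

View pics/c4.png

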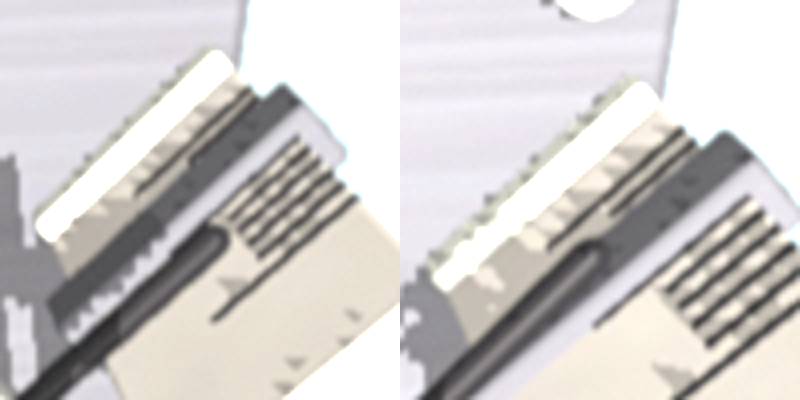

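The pointer tip in the right crop is at (595,255). Allowing for parallax, it is about 2 mm above the collar's middle. I'll press another 1 mm and hold.

servo_tool:
  plan:
    - [0,0.03,0,0.09,0,0,0]
    - [0,0.03,0,0.09,0,0,0]
    - [0,0.03,0,0.09,0,0,0]
    - [0,0.03,0,0.09,0,0,0]
    - [0,0.03,0,0.09,0,0,0]
    - [0,0.03,0,0.09,0,0,0]
    - [0,0.03,0,0.09,0,0,0]
    - [0,0.03,0,0.09,0,0,0]
    - [0,0.03,0,0.09,0,0,0]
    - [0,0.03,0,0.09,0,0,0]

```text
clock: 6.05
position: [0.5241, 0.1865, 0.069]
tool_rot: [3.093, 0.333, 2.955]
force: [-3.2, 1.9, 7.7]
grip_width: -0.0001
finger_force: 3.9
```

servo_tool:
  plan:
    - [0,0,0,0,0,0,0]
    - [0,0,0,0,0,0,0]
    - [0,0,0,0,0,0,0]

```text
clock: 6.35
position: [0.5241, 0.1865, 0.0689]
tool_rot: [3.093, 0.333, 2.955]
force: [-2.8, 1.6, 7.6]
grip_width: -0.0
finger_force: 3.9
```

```bash
python3 -c "
from h import *
W=wcam('w4')
s=bot.observe();p=s['position'];print(p,s['force'],s['tool_rot'])
r=s['tool_rot']
to([p[0],p[1],.14],r);to([.505,.056,.14],r)"
```

```text
[0.52405812 0.18645595 0.06894252] [-2.79312066  1.61941692  7.57416943] [3.09291257 0.33272654 2.95469791]
t 6.35 row [-2.32, 0.33, -6.71, 0.0, 0.0, 0.0]
t 6.35 row [-2.84, -12.84, -7.17, 0.0, 0.0, 0.0]
```

servo_tool:
  plan:
    - [0,-1,0.1,-2.9,0,0,0]
    - [0,-2.3,0.3,-6.7,0,0,0]
    - [0,-2.3,0.3,-6.7,0,0,0]
    - [0,-2.4,-3,-6.9,0,0,0]
    - [0,-2.5,-7,-7,0,0,0]
    - [0,-2.7,-10,-7.1,0,0,0]
    - [0,-2.8,-13,-7.2,0,0,0]
    - [0,-1.5,-13.3,-3.5,0,0,0]
    - [0,-1.5,-13.3,-3.5,0,0,0]

```text
clock: 7.25
position: [0.5027, 0.0502, 0.0985]
tool_rot: [3.095, 0.33, 2.951]
force: [-0.0, 0.9, 0.3]
grip_width: -0.0001
finger_force: 0.0
```

Run:
```python
from h import *
g=snap('wrist','w5');W=wcam('w5');f=g['frame']
s=bot.observe();p=s['position'];R=Ro.from_euler('xyz',s['tool_rot']);print(p,p+R.apply([.011,0,0]),s['force'],s['clock'])
# dark blob near predicted pad
q=pj(W,[.4945,.055,.08]);print('pred',q)
m=(f.max(2)<45).astype(np.uint8);x,y=map(int,q)
n,l,st,ce=cv2.connectedComponentsWithStats(m)
for i in range(1,n):
    if st[i,4]>150 and abs(ce[i]-q).max()<90: print(st[i],ce[i],plane(W,ce[i],.08))
cv2.imwrite('pics/c5.png',f[60:360,60:460])
```

```text
[0.5025849  0.05156873 0.09843495] [0.49236116 0.05351693 0.09487411] [-0.90249996  0.15410198 -0.30733056] 7.3
pred [319.72419609 270.89871873]
[295 207  34  23 200] [309.415 213.49 ] [0.46190725 0.05607073 0.08      ]
```

View pics/c5.png

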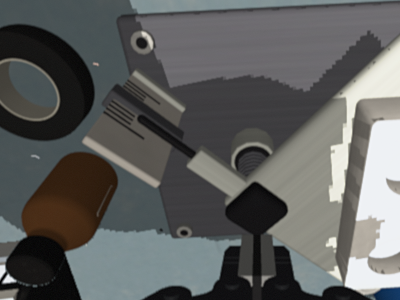

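The crop shows the square pad's centre at about px (317,273), just ahead of the fingertip edge, with the right pointer tip at about (203,180). Next I'll compare the right collar with the left one by the same measure.

Run:
```python
from h import *
yaw=-.137;c,s=np.cos(yaw),np.sin(yaw);Rm=np.array([[c,-s],[s,c]])
for f,sg,uv in(('w2',1,(413.75,158.75)),('w5',-1,(203,180))):
  W=wcam(f);g=cv2.cvtColor(W['frame'],cv2.COLOR_BGR2GRAY).astype(np.float32)
  rad=Rm@np.array([-1,sg])*.7071;nb=Rm@np.array([1,sg])*.7071
  t=plane(W,uv,.066)[:2];C=-W['R'].T@W['t'];print(f,t,'front',-(C[:2]-t)@nb,C[2])
  for off in(0,.0025):
    zs=np.arange(.032,.066,.001);o=[np.mean([cv2.getRectSubPix(g,(1,1),tuple(map(float,pj(W,[*(t+off*nb+r*rad),z]))))[0,0] for r in(.004,.006,.008)]) for z in zs]
    print(off,*[f'{round(z*1000)}:{int(v)}' for z,v in zip(zs,o)])
```

```text
w2 [0.47416994 0.24060686] front 0.0767441277275613 0.21137375402182296
0 32:254 33:254 34:245 35:202 36:154 37:134 38:133 39:130 40:126 41:110 42:82 43:61 44:78 45:88 46:67 47:45 48:45 49:52 50:54 51:54 52:53 53:51 54:52 55:69 56:99 57:123 58:133 59:134 60:117 61:82 62:88 63:109 64:85 65:68
0.0025 32:132 33:130 34:126 35:117 36:95 37:68 38:65 39:87 40:83 41:55 42:43 43:47 44:53 45:54 46:54 47:53 48:51 49:53 50:72 51:101 52:123 53:133 54:135 55:119 56:84 57:85 58:109 59:92 60:66 61:92 62:111 63:80 64:58 65:92
w5 [0.44400746 0.01215598] front 0.07834042949333574 0.20921922297375084
0 32:143 33:131 34:112 35:95 36:88 37:88 38:88 39:89 40:84 41:68 42:49 43:55 44:68 45:61 46:53 47:65 48:70 49:56 50:50 51:57 52:49 53:35 54:32 55:32 56:32 57:33 58:34 59:38 60:48 61:58 62:63 63:63 64:65 65:73
0.0025 32:88 33:89 34:88 35:80 36:59 37:48 38:59 39:67 40:55 41:51 42:65 43:68 44:52 45:49 46:55 47:48 48:36 49:32 50:32 51:32 52:32 53:33 54:37 55:46 56:55 57:62 58:63 59:63 60:69 61:79 62:70 63:46 64:55 65:77
```

servo_tool:
  plan:
    - [0,0.16,-0.02,0.47,0,0,0]
    - [0,0.33,-0.04,0.94,0,0,0]
    - [0,0.46,-0.06,1.32,0,0,0]
    - [0,0.52,-0.07,1.51,0,0,0]
    - [0,0.59,-0.08,1.7,0,0,0]
    - [0,0.66,-0.08,1.89,0,0,0]
    - [0,0.66,-0.08,1.89,0,0,0]
    - [0,0.66,-0.08,1.89,0,0,0]

```text
clock: 8.1
position: [0.5038, 0.0528, 0.0807]
tool_rot: [3.094, 0.333, 2.954]
force: [-2.4, -1.4, 4.3]
grip_width: -0.0
finger_force: 1.8
```

```bash
python3 -c "
from h import *
s=bot.observe();p=s['position'];R=Ro.from_euler('xyz',s['tool_rot']);print(p,p+R.apply([.011,0,0]),s['force'])"
```

```text
[0.50379414 0.05282095 0.08068816] [0.49357938 0.05475686 0.07709497] [-2.40284207 -1.35628085  4.25641081]
```

Run:
```python
from h import *
yaw=-.137;c,s=np.cos(yaw),np.sin(yaw);Rm=np.array([[c,-s],[s,c]])
rad=Rm@np.array([-1,1])*.7071;nb=Rm@np.array([1,1])*.7071
t=np.array([.47417,.2406])
for f,uv in(('w3',(421.2,174.2)),('w4',(418.75,173.75))):
  W=wcam(f)
  for z in(.038,.042,.046,.05,.054):
    d=plane(W,uv,z)[:2]-t;print(f,z,'rad %.4f nb %.4f'%(d@rad,d@nb))
for f in('w3','w4'):
  W=wcam(f);g=cv2.cvtColor(W['frame'],cv2.COLOR_BGR2GRAY).astype(np.float32)
  zs=np.arange(.036,.06,.001);o=[np.mean([cv2.getRectSubPix(g,(1,1),tuple(map(float,pj(W,[*(t+.0025*nb+r*rad),z]))))[0,0] for r in(.004,.006,.008)]) for z in zs]
  print(f,*[f'{round(z*1000)}:{int(v)}' for z,v in zip(zs,o)])
```

```text
w3 0.038 rad -0.0019 nb 0.0093
w3 0.042 rad -0.0016 nb 0.0069
w3 0.046 rad -0.0012 nb 0.0046
w3 0.05 rad -0.0009 nb 0.0022
w3 0.054 rad -0.0006 nb -0.0001
w4 0.038 rad -0.0021 nb 0.0062
w4 0.042 rad -0.0018 nb 0.0038
w4 0.046 rad -0.0014 nb 0.0015
w4 0.05 rad -0.0011 nb -0.0008
w4 0.054 rad -0.0008 nb -0.0031
w3 36:58 37:85 38:105 39:73 40:53 41:74 42:69 43:57 44:57 45:59 46:58 47:55 48:54 49:63 50:98 51:128 52:140 53:140 54:111 55:73 56:117 57:124 58:70 59:77
w4 36:58 37:98 38:101 39:61 40:58 41:78 42:64 43:56 44:57 45:57 46:56 47:55 48:53 49:67 50:106 51:132 52:141 53:137 54:93 55:79 56:124 57:109 58:55 59:96
```

I'm not certain the left pointer was centred, since it may have sat about 2 mm high. I'll let the right corner go and repeat the left press slightly deeper before doing the right.

```bash
python3 -c "
from h import *
s=bot.observe();r=s['tool_rot'];p=s['position']
to([p[0],p[1],.14],r);to([.524,.186,.14],r);to([.524,.186,.09],r)"
```

```text
t 8.1 row [-1.94, 0.27, -5.6, 0.0, 0.0, 0.0]
t 8.1 row [-1.47, 13.72, -5.12, 0.0, 0.0, 0.0]
t 8.1 row [0.16, 13.5, -0.4, 0.0, 0.0, 0.0]
```

servo_tool:
  plan:
    - [0,-1,0.1,-2.8,0,0,0]
    - [0,-1.9,0.3,-5.6,0,0,0]
    - [0,-1.9,2,-5.6,0,0,0]
    - [0,-1.8,6,-5.4,0,0,0]
    - [0,-1.6,10,-5.2,0,0,0]
    - [0,-1.5,13.7,-5.1,0,0,0]
    - [0,-1.5,13.7,-5.1,0,0,0]
    - [0,0.1,13.5,-0.4,0,0,0]
    - [0,0.1,13.5,-0.4,0,0,0]
    - [0,0.1,13.5,-0.4,0,0,0]

```text
clock: 9.1
position: [0.5238, 0.186, 0.09]
tool_rot: [3.096, 0.331, 2.956]
force: [0.1, 0.2, 0.5]
grip_width: -0.0003
finger_force: 0.0
```

```bash
python3 -c "
from h import *
s=bot.observe();r=s['tool_rot'];p=s['position'];print(p,r,s['force'])
to([p[0],.186,.0735],r);to([p[0],.186,.0678],r)"
```

```text
[0.52379398 0.18597166 0.09001307] [3.09565718 0.33066936 2.95606562] [0.09574864 0.20190198 0.49490432]
t 9.1 row [0.54, -0.07, 1.56, 0.0, 0.0, 0.0]
t 9.1 row [0.72, -0.09, 2.1, 0.0, 0.0, 0.0]
```

servo_tool:
  plan:
    - [0,0.18,-0.02,0.52,0,0,0]
    - [0,0.36,-0.05,1.04,0,0,0]
    - [0,0.54,-0.07,1.56,0,0,0]
    - [0,0.6,-0.08,1.75,0,0,0]
    - [0,0.66,-0.09,1.9,0,0,0]
    - [0,0.7,-0.09,2.0,0,0,0]
    - [0,0.7,-0.09,2.05,0,0,0]
    - [0,0.7,-0.09,2.05,0,0,0]

```text
clock: 9.9
position: [0.525, 0.1867, 0.069]
tool_rot: [3.093, 0.333, 2.954]
force: [-1.0, 2.2, 7.1]
grip_width: -0.0
finger_force: 3.9
```

```bash
python3 -c "
from h import *
s=bot.observe();r=s['tool_rot'];p=s['position'];print(p,s['force'])
g=snap('wrist','w6');s=bot.grab_frame('side')['frame'];f=lambda i,x,y:cv2.convertScaleAbs(cv2.resize(i[y:y+100,x:x+100],(400,400),interpolation=cv2.INTER_CUBIC),alpha=1.2,beta=10)
cv2.imwrite('pics/c6.png',np.hstack([f(g['frame'],370,110),f(s,300,290)]))"
```

```text
[0.52501488 0.18671447 0.06904678] [-0.95424318  2.15637584  7.09117192]
```

View pics/c6.png

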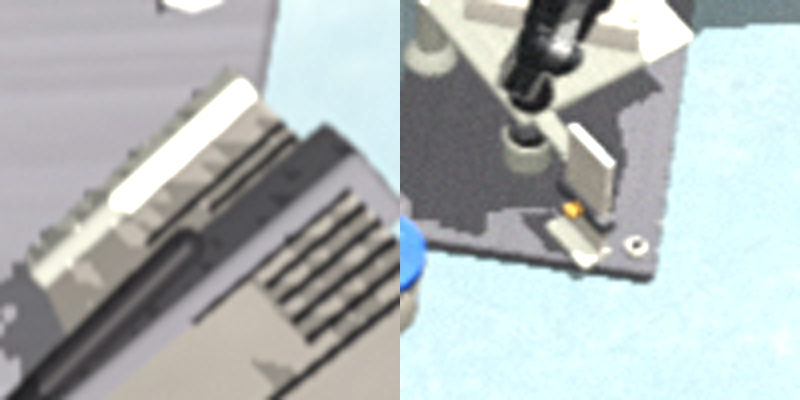

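The wrist crop shows the left pointer tip at (190,247), visually on the lower edge of the collar's front. Allowing for parallax, that is within about 1 mm of the collar's middle, and it is the same depth as the first hold. I'll hold here, then move to the right.

servo_tool:
  plan:
    - [0,0,0,0,0,0,0]
    - [0,0,0,0,0,0,0]
    - [0,0,0,0,0,0,0]
    - [0,0,0,0,0,0,0]
    - [0,0,0,0,0,0,0]
    - [0,0,0,0,0,0,0]
    - [0,0,0,0,0,0,0]
    - [0,0,0,0,0,0,0]
    - [0,0,0,0,0,0,0]
    - [0,0,0,0,0,0,0]

```text
clock: 11.0
position: [0.525, 0.1867, 0.0691]
tool_rot: [3.093, 0.333, 2.954]
force: [-1.2, 2.3, 7.8]
grip_width: -0.0005
finger_force: 3.9
```

servo_tool:
  plan:
    - [0,-1,0.1,-2.9,0,0,0]
    - [0,-2.3,0.3,-6.7,0,0,0]
    - [0,-2.3,0.3,-6.7,0,0,0]
    - [0,-2.4,-3,-6.9,0,0,0]
    - [0,-2.5,-7,-7,0,0,0]
    - [0,-2.7,-10,-7.1,0,0,0]
    - [0,-2.8,-13,-7.2,0,0,0]
    - [0,-1.3,-13.2,-3,0,0,0]
    - [0,-1.3,-13.2,-3,0,0,0]
    - [0,-1.3,-13.2,-3,0,0,0]

```text
clock: 12.0
position: [0.5034, 0.0538, 0.0937]
tool_rot: [3.095, 0.33, 2.955]
force: [0.6, 0.6, 0.8]
grip_width: 0.0002
finger_force: 0.0
```

```bash
python3 -c "
from h import *
s=bot.observe();r=s['tool_rot'];p=s['position'];print(p,r,s['force'])
to([.504,.0525,.079],r);to([.504,.0525,.072],r)"
```

```text
[0.50337275 0.05377417 0.09367241] [3.09524672 0.3302751  2.95467729] [0.61240943 0.5720335  0.84219386]
t 12.0 row [0.4, -0.18, 1.41, 0.0, 0.0, 0.0]
t 12.0 row [0.62, -0.21, 2.07, 0.0, 0.0, 0.0]
```

servo_tool:
  plan:
    - [0,0.2,-0.08,0.7,0,0,0]
    - [0,0.4,-0.18,1.4,0,0,0]
    - [0,0.48,-0.19,1.6,0,0,0]
    - [0,0.54,-0.2,1.8,0,0,0]
    - [0,0.58,-0.2,1.93,0,0,0]
    - [0,0.58,-0.2,1.93,0,0,0]
    - [0,0.58,-0.2,1.93,0,0,0]

```text
clock: 12.7
position: [0.5051, 0.053, 0.0754]
tool_rot: [3.094, 0.333, 2.954]
force: [-1.8, -1.6, 5.4]
grip_width: -0.0001
finger_force: 2.8
```

Run:
```python
from h import *
s=bot.observe();print(s['position'],s['force'])
snap('wrist','w7')
yaw=-.137;c,s=np.cos(yaw),np.sin(yaw);Rm=np.array([[c,-s],[s,c]])
def prof(f,sg,t,rs,off=.0):
  W=wcam(f);g=cv2.cvtColor(W['frame'],cv2.COLOR_BGR2GRAY).astype(np.float32)
  rad=Rm@np.array([-1,sg])*.7071;nb=Rm@np.array([1,sg])*.7071
  for r in rs:
    o=[(round(z*1000),int(cv2.getRectSubPix(g,(1,1),tuple(map(float,pj(W,[*(t+off*nb+r*rad),z]))))[0,0])) for z in np.arange(.036,.068,.001)]
    print(f,r,*[f'{a}:{b}' for a,b in o])
L=np.array([.47417,.2406]);Rt=np.array([.4440,.01216])
prof('w6',1,L,(-.03,-.025,-.02,-.012,-.006,.006))
prof('w7',-1,Rt,(-.03,-.025,-.02,-.012,-.006,.006))
```

```text
[0.50511282 0.05299967 0.07538166] [-1.81895328 -1.60490297  5.37687103]
w6 -0.03 36:86 37:85 38:85 39:87 40:89 41:87 42:86 43:86 44:85 45:75 46:46 47:28 48:42 49:67 50:102 51:142 52:171 53:187 54:193 55:194 56:191 57:189 58:187 59:185 60:187 61:172 62:117 63:84 64:84 65:84 66:85 67:84 68:84
w6 -0.025 36:99 37:111 38:115 39:126 40:139 41:145 42:145 43:147 44:139 45:96 46:38 47:21 48:25 49:32 50:38 51:35 52:32 53:55 54:81 55:84 56:92 57:125 58:141 59:141 60:141 61:140 62:137 63:137 64:140 65:141 66:141 67:142 68:143
w6 -0.02 36:85 37:85 38:85 39:84 40:85 41:84 42:85 43:83 44:64 45:34 46:29 47:39 48:55 49:73 50:70 51:50 52:43 53:57 54:96 55:128 56:137 57:134 58:126 59:120 60:129 61:138 62:143 63:143 64:141 65:142 66:140 67:139 68:138
w6 -0.012 36:147 37:147 38:146 39:142 40:129 41:118 42:112 43:92 44:49 45:29 46:38 47:57 48:76 49:71 50:51 51:45 52:53 53:64 54:96 55:127 56:138 57:140 58:141 59:143 60:145 61:145 62:145 63:144 64:144 65:145 66:145 67:145 68:146
w6 -0.006 36:150 37:150 38:148 39:137 40:123 41:118 42:108 43:70 44:36 45:37 46:53 47:76 48:77 49:55 50:45 51:50 52:58 53:64 54:9
[... 881 characters left out ...]
56:14 57:17 58:22 59:25 60:21 61:27 62:51 63:60 64:60 65:60 66:62 67:61 68:59
w7 -0.012 36:87 37:86 38:86 39:86 40:87 41:87 42:86 43:86 44:87 45:86 46:86 47:85 48:86 49:86 50:75 51:47 52:31 53:27 54:17 55:14 56:14 57:19 58:25 59:25 60:20 61:39 62:60 63:69 64:83 65:86 66:85 67:85 68:85
w7 -0.006 36:87 37:88 38:87 39:87 40:87 41:87 42:87 43:86 44:86 45:86 46:86 47:85 48:86 49:85 50:72 51:44 52:31 53:27 54:13 55:11 56:15 57:21 58:26 59:20 60:23 61:48 62:62 63:68 64:81 65:85 66:85 67:85 68:85
w7 0.006 36:88 37:88 38:88 39:76 40:47 41:47 42:76 43:68 44:39 45:61 46:83 47:61 48:38 49:69 50:75 51:47 52:32 53:33 54:32 55:32 56:32 57:32 58:36 59:47 60:58 61:61 62:62 63:69 64:84 65:70 66:29 67:63 68:85
```

Run:
```python
from h import *
yaw=-.137;c,s=np.cos(yaw),np.sin(yaw);Rm=np.array([[c,-s],[s,c]])
L=np.array([.47417,.2406]);Rt=np.array([.4440,.01216])
for f,sg,t in(('w1',1,np.array([.47381,.24173])),('w2',1,L),('w6',1,L),('w1',-1,np.array([.44308,.01131])),('w5',-1,Rt),('w7',-1,Rt)):
  W=wcam(f);g=cv2.cvtColor(W['frame'],cv2.COLOR_BGR2GRAY).astype(np.float32)
  rad=Rm@np.array([-1,sg])*.7071;nb=Rm@np.array([1,sg])*.7071
  C=-W['R'].T@W['t'];fr=-(C[:2]-t)@nb
  print(f,sg,'slope88 %.2f slope50 %.2f'%((C[2]-.088)/fr,(C[2]-.05)/fr))
  for r,a,b in((-.008,.058,.074),(-.006,.085,.112)):
    print('  ',r,*[f'{round(z*1000)}:{int(cv2.getRectSubPix(g,(1,1),tuple(map(float,pj(W,[*(t+r*rad),z]))))[0,0])}' for z in np.arange(a,b,.001)])
```

```text
w1 1 slope88 1.06 slope50 1.29
   -0.008 58:148 59:149 60:146 61:131 62:98 63:59 64:43 65:52 66:61 67:79 68:109 69:136 70:148 71:148 72:147 73:147
   -0.006 85:146 86:146 87:146 88:146 89:146 90:146 91:146 92:143 93:153 94:213 95:254 96:255 97:255 98:252 99:221 100:186 101:185 102:186 103:187 104:187 105:185 106:186 107:186 108:186 109:187 110:187 111:188
w2 1 slope88 1.61 slope50 2.10
   -0.008 58:116 59:131 60:136 61:129 62:88 63:42 64:33 65:42 66:52 67:59 68:52 69:45 70:76 71:121 72:138 73:139
   -0.006 85:135 86:136 87:136 88:135 89:136 90:136 91:136 92:136 93:136 94:136 95:137 96:137 97:136 98:132 99:186 100:251 101:254 102:254 103:254 104:247 105:179 106:173 107:175 108:175 109:175 110:175 111:175
w6 1 slope88 1.21 slope50 1.71
   -0.008 58:141 59:145 60:148 61:147 62:147 63:146 64:145 65:145 66:145 67:145 68:145 69:146 70:147 71:147 72:147 73:146
   -0.006 85:145 86:145 87:145 88:145 89:145 90:146 91:146 92:146 93:146 94:147 95:145 96:166 97:255 98:255 99:255 100:250 101:184 102:189 103:187 104:140 105:114 106:120 107:123 108:126 109:131 110:134 111:135
w1 -1 slope88 1.03 slop
[... 272 characters left out ...]
05:47 106:47 107:48 108:47 109:47 110:46 111:47
w5 -1 slope88 1.55 slope50 2.03
   -0.008 58:34 59:39 60:48 61:47 62:31 63:15 64:13 65:17 66:22 67:25 68:21 69:32 70:63 71:83 72:88 73:87
   -0.006 85:84 86:83 87:84 88:84 89:84 90:85 91:85 92:85 93:85 94:84 95:85 96:85 97:84 98:90 99:125 100:155 101:160 102:157 103:138 104:89 105:79 106:79 107:80 108:80 109:80 110:80 111:81
w7 -1 slope88 1.24 slope50 1.72
   -0.008 58:26 59:22 60:21 61:43 62:60 63:67 64:82 65:86 66:85 67:85 68:85 69:86 70:86 71:85 72:86 73:85
   -0.006 85:83 86:83 87:82 88:84 89:84 90:84 91:84 92:84 93:84 94:84 95:83 96:84 97:121 98:153 99:157 100:153 101:90 102:81 103:79 104:80 105:80 106:81 107:80 108:80 109:79 110:78 111:78
```

The geometry now comes out consistent. The scale face is about 7 mm and the collar front about 4 mm behind the pointer plane. That puts the collar middles at about 42 mm (left) and 47 mm (right), so the left hold sat about 5 mm high. I'll redo the left press deeper first.

servo_tool:
  plan:
    - [0,-1,0.1,-3.2,0,0,0]
    - [0,-2.1,0.3,-6.1,0,0,0]
    - [0,-2.1,2,-6.1,0,0,0]
    - [0,-1.9,6,-5.9,0,0,0]
    - [0,-1.7,10,-5.7,0,0,0]
    - [0,-1.6,13.7,-5.6,0,0,0]
    - [0,-1.6,13.7,-5.6,0,0,0]
    - [0,0.1,13.5,-0.9,0,0,0]
    - [0,0.1,13.5,-0.9,0,0,0]
    - [0,0.1,13.5,-0.9,0,0,0]

```text
clock: 13.75
position: [0.5234, 0.1863, 0.0893]
tool_rot: [3.096, 0.331, 2.956]
force: [0.0, 0.6, 0.9]
grip_width: 0.0003
finger_force: 0.0
```

```bash
python3 -c "
from h import *
s=bot.observe();r=s['tool_rot'];p=s['position'];print(p,r,s['force'])
to([.523,.186,.076],r);to([.523,.186,.067],r)"
```

```text
[0.52336621 0.18630858 0.08925245] [3.09568663 0.33087394 2.95638466] [0.02582652 0.6205669  0.86005832]
t 13.75 row [0.46, -0.09, 1.24, 0.0, 0.0, 0.0]
t 13.75 row [0.75, -0.13, 2.09, 0.0, 0.0, 0.0]
```

servo_tool:
  plan:
    - [0,0.23,-0.04,0.62,0,0,0]
    - [0,0.46,-0.09,1.24,0,0,0]
    - [0,0.55,-0.1,1.5,0,0,0]
    - [0,0.64,-0.11,1.8,0,0,0]
    - [0,0.72,-0.12,2.0,0,0,0]
    - [0,0.75,-0.13,2.16,0,0,0]
    - [0,0.75,-0.13,2.16,0,0,0]
    - [0,0.75,-0.13,2.16,0,0,0]

```text
clock: 14.55
position: [0.5247, 0.187, 0.0683]
tool_rot: [3.091, 0.334, 2.954]
force: [-4.3, 4.4, 7.8]
grip_width: -0.0001
finger_force: 4.1
```

```bash
cat >> h.py <<'E'
def chk(f,sg,t):
  s=bot.observe();print(s['position'],s['force'],s['clock']);snap('wrist',f);yaw=-.137;c,s=np.cos(yaw),np.sin(yaw);Rm=np.array([[c,-s],[s,c]])
  W=wcam(f);g=cv2.cvtColor(W['frame'],cv2.COLOR_BGR2GRAY).astype(np.float32);rad=Rm@np.array([-1,sg])*.7071
  for r in(-.02,-.012,-.006,.006,.008):
    print(r,*[f'{round(z*1000)}:{int(cv2.getRectSubPix(g,(1,1),tuple(map(float,pj(W,[*(t+r*rad),z]))))[0,0])}' for z in np.arange(.034,.064,.001)])
L=np.array([.47417,.2406]);Rt=np.array([.4440,.01216])
E
python3 -c "
from h import *
chk('w8',1,L)"
```

```text
[0.52470077 0.18704501 0.06826375] [-4.31293466  4.37054176  7.76777442] 14.55
-0.02 34:83 35:85 36:85 37:85 38:85 39:85 40:85 41:85 42:84 43:71 44:41 45:25 46:30 47:51 48:73 49:67 50:50 51:44 52:53 53:67 54:100 55:130 56:139 57:134 58:125 59:120 60:130 61:139 62:143 63:142
-0.012 34:143 35:148 36:148 37:149 38:148 39:137 40:123 41:114 42:92 43:49 44:30 45:39 46:59 47:79 48:68 49:49 50:47 51:55 52:58 53:66 54:100 55:130 56:139 57:140 58:142 59:145 60:146 61:145 62:145 63:144
-0.006 34:147 35:149 36:150 37:150 38:144 39:131 40:119 41:99 42:57 43:32 44:39 45:56 46:78 47:75 48:53 49:43 50:45 51:55 52:58 53:65 54:101 55:131 56:140 57:142 58:142 59:147 60:148 61:148 62:148 63:148
0.006 34:143 35:148 36:147 37:137 38:122 39:87 40:52 41:77 42:106 43:75 44:50 45:90 46:79 47:58 48:57 49:59 50:59 51:61 52:58 53:64 54:102 55:133 56:142 57:135 58:77 59:72 60:118 61:96 62:51 63:110
0.008 34:146 35:137 36:125 37:118 38:117 39:98 40:54 41:80 42:111 43:86 44:56 45:76 46:70 47:58 48:58 49:59 50:56 51:51 52:46 53:61 54:102 55:131 56:142 57:139 58:90 59:71 60:119 61:103 62:51 63:116
```

servo_tool:
  plan:
    - [0,0.03,0,0.08,0,0,0]
    - [0,0.06,-0.01,0.18,0,0,0]
    - [0,0.06,-0.01,0.18,0,0,0]
    - [0,0.06,-0.01,0.18,0,0,0]
    - [0,0.06,-0.01,0.18,0,0,0]
    - [0,0.06,-0.01,0.18,0,0,0]
    - [0,0.06,-0.01,0.18,0,0,0]
    - [0,0.06,-0.01,0.18,0,0,0]
    - [0,0.06,-0.01,0.18,0,0,0]
    - [0,0.06,-0.01,0.18,0,0,0]

```text
clock: 15.6
position: [0.5247, 0.1871, 0.0665]
tool_rot: [3.091, 0.334, 2.954]
force: [-3.9, 3.7, 7.4]
grip_width: 0.0
finger_force: 4.4
```

```bash
python3 -c "
from h import *
chk('w9',1,L)"
```

```text
[0.52474976 0.18709208 0.06645479] [-3.92526306  3.73274783  7.4323645 ] 15.6
-0.02 34:85 35:85 36:86 37:86 38:87 39:86 40:76 41:50 42:30 43:37 44:48 45:67 46:70 47:56 48:46 49:52 50:58 51:59 52:57 53:66 54:103 55:132 56:137 57:132 58:124 59:121 60:128 61:140 62:144 63:143
-0.012 34:141 35:147 36:149 37:149 38:143 39:109 40:56 41:32 42:39 43:56 44:77 45:74 46:54 47:46 48:54 49:59 50:59 51:59 52:59 53:69 54:104 55:132 56:140 57:141 58:142 59:146 60:146 61:145 62:145 63:144
-0.006 34:147 35:149 36:151 37:149 38:123 39:65 40:30 41:36 42:54 43:77 44:79 45:54 46:46 47:51 48:52 49:48 50:47 51:54 52:59 53:67 54:105 55:133 56:140 57:141 58:144 59:147 60:149 61:148 62:148 63:148
0.006 34:146 35:150 36:150 37:147 38:134 39:97 40:53 41:88 42:112 43:77 44:55 45:77 46:69 47:58 48:58 49:59 50:59 51:59 52:55 53:65 54:106 55:134 56:143 57:131 58:72 59:87 60:128 61:90 62:49 63:115
0.008 34:141 35:132 36:118 37:118 38:115 39:84 40:52 41:84 42:107 43:71 44:59 45:94 46:77 47:58 48:58 49:58 50:52 51:47 52:45 53:63 54:108 55:134 56:143 57:135 58:84 59:88 60:119 61:82 62:52 63:125
```

The left pointer centre is at about 42.7 mm against a collar middle of about 42.4 mm. I'll hold a little longer, then go right.

servo_tool:
  plan:
    - [0,0,0,0,0,0,0]
    - [0,0,0,0,0,0,0]
    - [0,0,0,0,0,0,0]
    - [0,0,0,0,0,0,0]
    - [0,0,0,0,0,0,0]

```text
clock: 16.15
position: [0.5248, 0.1871, 0.0665]
tool_rot: [3.091, 0.334, 2.954]
force: [-4.3, 3.9, 8.5]
grip_width: -0.0001
finger_force: 4.4
```

servo_tool:
  plan:
    - [0,-1,0.1,-3.1,0,0,0]
    - [0,-2.4,0.3,-6.9,0,0,0]
    - [0,-2.4,0.3,-6.9,0,0,0]
    - [0,-2.5,-3,-7.1,0,0,0]
    - [0,-2.6,-7,-7.2,0,0,0]
    - [0,-2.8,-10,-7.3,0,0,0]
    - [0,-2.9,-13,-7.4,0,0,0]
    - [0,-1.4,-13.2,-3.2,0,0,0]
    - [0,-1.4,-13.2,-3.2,0,0,0]
    - [0,-1.4,-13.2,-3.2,0,0,0]

```text
clock: 17.15
position: [0.5036, 0.0534, 0.0928]
tool_rot: [3.095, 0.332, 2.955]
force: [1.1, -0.4, 0.7]
grip_width: 0.0
finger_force: 0.0
```

```bash
python3 -c "
from h import *
s=bot.observe();r=s['tool_rot'];p=s['position'];print(p,r,s['force'])
to([.5045,.0535,.079],r);to([.5045,.0535,.0715],r)"
```

```text
[0.50359778 0.05342728 0.09282366] [3.09513848 0.33188226 2.95456886] [ 1.0574795  -0.39138457  0.66542281]
t 17.15 row [0.37, -0.04, 1.34, 0.0, 0.0, 0.0]
t 17.15 row [0.61, -0.07, 2.04, 0.0, 0.0, 0.0]
```

servo_tool:
  plan:
    - [0,0.2,-0.02,0.7,0,0,0]
    - [0,0.37,-0.04,1.34,0,0,0]
    - [0,0.45,-0.05,1.6,0,0,0]
    - [0,0.52,-0.06,1.85,0,0,0]
    - [0,0.61,-0.07,2.07,0,0,0]
    - [0,0.61,-0.07,2.14,0,0,0]
    - [0,0.61,-0.07,2.14,0,0,0]
    - [0,0.61,-0.07,2.14,0,0,0]

```text
clock: 17.95
position: [0.506, 0.0539, 0.0726]
tool_rot: [3.094, 0.335, 2.954]
force: [-4.8, -2.6, 7.7]
grip_width: -0.0001
finger_force: 3.6
```

```bash
python3 -c "
from h import *
chk('w10',-1,Rt)"
```

```text
[0.50598755 0.05389251 0.07264874] [-4.8075762  -2.58368608  7.74707785] 17.95
-0.02 34:60 35:60 36:61 37:61 38:61 39:61 40:61 41:61 42:61 43:60 44:60 45:61 46:60 47:61 48:60 49:56 50:35 51:14 52:14 53:18 54:23 55:25 56:21 57:24 58:45 59:56 60:56 61:58 62:58 63:59
-0.012 34:86 35:86 36:86 37:87 38:87 39:87 40:87 41:87 42:86 43:86 44:87 45:86 46:85 47:87 48:83 49:59 50:24 51:12 52:17 53:22 54:26 55:23 56:19 57:27 58:39 59:51 60:60 61:61 62:62 63:74
-0.006 34:86 35:87 36:87 37:87 38:88 39:88 40:87 41:87 42:87 43:86 44:86 45:86 46:87 47:87 48:76 49:40 50:14 51:15 52:19 53:24 54:25 55:19 56:21 57:30 58:39 59:52 60:60 61:61 62:62 63:71
0.006 34:86 35:87 36:88 37:88 38:87 39:68 40:39 41:58 42:80 43:59 44:36 45:65 46:78 47:44 48:43 49:76 50:68 51:39 52:31 53:32 54:32 55:31 56:33 57:31 58:39 59:52 60:60 61:62 62:62 63:74
0.008 34:87 35:88 36:88 37:88 38:87 39:69 40:43 41:56 42:78 43:58 44:38 45:71 46:78 47:45 48:45 49:77 50:70 51:40 52:31 53:32 54:32 55:32 56:32 57:33 58:38 59:52 60:59 61:62 62:61 63:73
```

servo_tool:
  plan:
    - [0,0.05,0,0.12,0,0,0]
    - [0,0.08,-0.01,0.24,0,0,0]
    - [0,0.11,-0.01,0.33,0,0,0]
    - [0,0.11,-0.01,0.33,0,0,0]
    - [0,0.11,-0.01,0.33,0,0,0]
    - [0,0.11,-0.01,0.33,0,0,0]
    - [0,0.11,-0.01,0.33,0,0,0]
    - [0,0.11,-0.01,0.33,0,0,0]
    - [0,0.11,-0.01,0.33,0,0,0]

```text
clock: 18.9
position: [0.5061, 0.0539, 0.0692]
tool_rot: [3.094, 0.336, 2.954]
force: [-6.3, -2.9, 7.6]
grip_width: -0.0002
finger_force: 4.3
```

```bash
python3 -c "
from h import *
chk('w11',-1,Rt)"
```

```text
[0.5060535  0.05388692 0.06924293] [-6.33860967 -2.85164961  7.55346883] 18.9
-0.02 34:59 35:60 36:60 37:61 38:62 39:61 40:61 41:61 42:61 43:61 44:57 45:35 46:15 47:15 48:20 49:24 50:25 51:20 52:23 53:42 54:49 55:51 56:51 57:50 58:52 59:55 60:57 61:58 62:59 63:61
-0.012 34:86 35:86 36:87 37:87 38:87 39:86 40:86 41:87 42:87 43:80 44:50 45:18 46:14 47:18 48:24 49:25 50:22 51:20 52:28 53:33 54:31 55:32 56:32 57:33 58:41 59:54 60:61 61:61 62:63 63:77
-0.006 34:86 35:87 36:87 37:87 38:88 39:87 40:88 41:88 42:85 43:64 44:26 45:14 46:17 47:22 48:24 49:21 50:18 51:25 52:31 53:33 54:32 55:32 56:32 57:33 58:41 59:54 60:60 61:62 62:62 63:76
0.006 34:87 35:87 36:87 37:88 38:86 39:60 40:41 41:68 42:77 43:47 44:45 45:76 46:70 47:36 48:58 49:83 50:66 51:33 52:31 53:32 54:33 55:32 56:32 57:31 58:41 59:54 60:60 61:62 62:62 63:80
0.008 34:87 35:87 36:87 37:89 38:85 39:60 40:39 41:66 42:76 43:45 44:44 45:78 46:74 47:41 48:60 49:83 50:64 51:35 52:32 53:33 54:32 55:32 56:32 57:33 58:40 59:54 60:61 61:62 62:62 63:79
```

The right pointer centre is at about 47.2 mm against a collar middle of about 47 mm. I'll hold, then let go.

servo_tool:
  plan:
    - [0,0,0,0,0,0,0]
    - [0,0,0,0,0,0,0]
    - [0,0,0,0,0,0,0]
    - [0,0,0,0,0,0,0]
    - [0,0,0,0,0,0,0]
    - [0,0,0,0,0,0,0]
    - [0,0,0,0,0,0,0]
    - [0,0,0,0,0,0,0]
    - [0,0,0,0,0,0,0]
    - [0,0,0,0,0,0,0]

```text
clock: 19.95
position: [0.506, 0.0539, 0.0692]
tool_rot: [3.094, 0.336, 2.954]
force: [-6.6, -3.2, 7.6]
grip_width: 0.0001
finger_force: 4.3
```

servo_tool:
  plan:
    - [0,-1,0.1,-3,0,0,0]
    - [0,-2.4,0.3,-6.9,0,0,0]
    - [0,-2.4,0.3,-6.9,0,0,0]
    - [0,-2.4,0.3,-6.9,0,0,0]
    - [0,-2.4,0.3,-6.9,0,0,0]
    - [0,-2.4,0.3,-6.9,0,0,0]
    - [0,-2.4,0.3,-6.9,0,0,0]
    - [0,-2.4,0.3,-6.9,0,0,0]

```text
clock: 20.75
position: [0.5051, 0.054, 0.14]
tool_rot: [3.094, 0.332, 2.955]
force: [-1.0, 0.0, -0.1]
grip_width: 0.0002
finger_force: 0.0
```

```bash
python3 -c "
from h import *
s=bot.observe();print(s['position'],s['force'],s['clock']);print(bot.job_done())"
```

```text
[0.50505485 0.05400889 0.14004418] [-0.97151106  0.04060152 -0.08490815] 20.75
the job is handed in; nothing more can be done
None
```

The job is handed in at 20.75 s (no verdict came back): left then right corner each held over 1 s within about 1 mm of mid-collar by my camera estimate and let go, after two earlier left presses that sat too high and two partial right presses.

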